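# Find the loose bolt and hold its cap open

## Task

One of the three bolts on the gearbox casting is loose: tap the bolt heads down from above until you find the one that sinks into its hole and stays down (the tight ones do not give). Then lift the hinged cap around that bolt more than half way open and finish while still holding it there with the gripper, since it springs shut when let go. Do not open the caps of the other bolts, and leave the parts standing around where they are.

Things in the scene. Friction and masses are not known exactly. Their poses are not given: they have to be found in the camera images.
- casting: Aluminium gearbox casting fixed to the bench, 145 x 360 x 60 mm (a 165 x 380 mm foot flange, 12 mm high, around it). Origin: under the bolt row at the middle bolt, on the bench; x points from the hinge side to the fin side of the caps, y along the row of bolts, z up. Bolts 1, 2, 3 stand at y = -115, 0, +115 mm, x = 0; the top deck is at z = 60 mm. It stands turned by at most about 17 degrees.
- bolt_1_top (a point): Centre of the top face of bolt 1's steel hex head (23 mm across corners, 12 mm high); it is 84 mm above the bench at the start, 16 mm above the top of the closed cap plate around it. All three bolts look alike.
- bolt_1 (a joint): How far bolt 1 has been pushed down, m: 0 at the start. The loose bolt slides down up to 7 mm under about 4 to 5 N and stays down; the two tight ones give less than about 2 mm. It differs from start to start which one is loose.
- cap_1_fin (a point): Centre of cap 1's upright fin, the part to grip: 32 mm long (cap's x), 10 mm thick (cap's y), 42.5 mm high; 84 mm from the hinge axis along cap x and 20 mm above it along cap z; when shut its top is 106 mm above the bench and the fin stands free about 3 mm over the deck.
- cap_1_axis (a point): Fixed point on the hinge axis of cap 1, in the middle of its width, 66 mm above the bench, 40 mm from the bolt on the casting's -x side. The axis runs along the casting's y.
- cap_1 (a joint): Cap 1 is a hinged steel cap around bolt 1: a plate 68 x 46 x 5 mm with a 38 x 30 mm window through which the bolt head stands, and an upright fin at the free end; with the cap shut, its axes are those of the casting (x from hinge towards fin). Joint value: opening angle, rad: 0 shut, 1.2 fully open; the fin rises and swings over towards the casting's -x. A light spring (about 2 N at the fin when shut, 3 N when open) shuts it when let go.
- bolt_2_top (a point): Centre of the top face of bolt 2's steel hex head (23 mm across corners, 12 mm high); it is 84 mm above the bench at the start, 16 mm above the top of the closed cap plate around it. All three bolts look alike.
- bolt_2 (a joint): How far bolt 2 has been pushed down, m: 0 at the start. The loose bolt slides down up to 7 mm under about 4 to 5 N and stays down; the two tight ones give less than about 2 mm. It differs from start to start which one is loose.
- cap_2_fin (a point): Centre of cap 2's upright fin, the part to grip: 32 mm long (cap's x), 10 mm thick (cap's y), 42.5 mm high; 84 mm from the hinge axis along cap x and 20 mm above it along cap z; when shut its top is 106 mm above the bench and the fin stands free about 3 mm over the deck.
- cap_2_axis (a point): Fixed point on the hinge axis of cap 2, in the middle of its width, 66 mm above the bench, 40 mm from the bolt on the casting's -x side. The axis runs along the casting's y.
- cap_2 (a joint): Cap 2 is a hinged steel cap around bolt 2: a plate 68 x 46 x 5 mm with a 38 x 30 mm window through which the bolt head stands, and an upright fin at the free end; with the cap shut, its axes are those of the casting (x from hinge towards fin). Joint value: opening angle, rad: 0 shut, 1.2 fully open; the fin rises and swings over towards the casting's -x. A light spring (about 2 N at the fin when shut, 3 N when open) shuts it when let go.
- bolt_3_top (a point): Centre of the top face of bolt 3's steel hex head (23 mm across corners, 12 mm high); it is 84 mm above the bench at the start, 16 mm above the top of the closed cap plate around it. All three bolts look alike.
- bolt_3 (a joint): How far bolt 3 has been pushed down, m: 0 at the start. The loose bolt slides down up to 7 mm under about 4 to 5 N and stays down; the two tight ones give less than about 2 mm. It differs from start to start which one is loose.
- cap_3_fin (a point): Centre of cap 3's upright fin, the part to grip: 32 mm long (cap's x), 10 mm thick (cap's y), 42.5 mm high; 84 mm from the hinge axis along cap x and 20 mm above it along cap z; when shut its top is 106 mm above the bench and the fin stands free about 3 mm over the deck.
- cap_3_axis (a point): Fixed point on the hinge axis of cap 3, in the middle of its width, 66 mm above the bench, 40 mm from the bolt on the casting's -x side. The axis runs along the casting's y.
- cap_3 (a joint): Cap 3 is a hinged steel cap around bolt 3: a plate 68 x 46 x 5 mm with a 38 x 30 mm window through which the bolt head stands, and an upright fin at the free end; with the cap shut, its axes are those of the casting (x from hinge towards fin). Joint value: opening angle, rad: 0 shut, 1.2 fully open; the fin rises and swings over towards the casting's -x. A light spring (about 2 N at the fin when shut, 3 N when open) shuts it when let go.
- pinion: Bystander: steel pinion shaft standing upright, 52 mm across, 120 mm high; origin under its centre.
- bearing: Bystander: steel bearing ring lying flat, 84 mm across, 22 mm high; origin under its centre.
- bushing: Bystander: brass bushing standing, 46 mm across, 45 mm high; origin under its centre.

How it is judged:
On the way:
1. the loose bolt has been found: tapped at least 5 mm down (value of joint any of bolt_1, bolt_2, bolt_3 above 0.005 m), for 0.2 s.
At the end, for the whole second after the job is handed in: The loose bolt is down by more than 5 mm, its cap stands open by more than 0.6 rad and the fingers press on it with more than 0.5 N; the other two caps are shut (under 0.08 rad) and no bystander has moved more than 30 mm (((value of joint bolt_1 above 0.005 m and value of joint cap_1 above 0.6 rad and contact force between the fingers and cap_1 above 0.5 N and value of joint each of cap_2, cap_3 below 0.08 rad) or (value of joint bolt_2 above 0.005 m and value of joint cap_2 above 0.6 rad and contact force between the fingers and cap_2 above 0.5 N and value of joint each of cap_1, cap_3 below 0.08 rad) or (value of joint bolt_3 above 0.005 m and value of joint cap_3 above 0.6 rad and contact force between the fingers and cap_3 above 0.5 N and value of joint each of cap_1, cap_2 below 0.08 rad)) and distance of each of pinion, bearing, bushing from where it was at the start of the episode below 0.03 m); the arm keeps its last pose, push and grip.
It fails at once if a cap is lifted whose bolt has not been found loose ((value of joint cap_1 above 0.2 rad and value of joint bolt_1 below 0.004 m) or (value of joint cap_2 above 0.2 rad and value of joint bolt_2 below 0.004 m) or (value of joint cap_3 above 0.2 rad and value of joint bolt_3 below 0.004 m)).
It fails at once if a part standing around is moved more than 30 mm (distance of any of pinion, bearing, bushing from where it was at the start of the episode above 0.03 m).
It also fails if it takes over 42 s, if anything falls off the work surface, if the arm or the gripper's body presses on something with over 40 N, if the wrist force passes 120 N, or if a joint passes its speed limit or range.

## Robot

A 7-joint arm with a two-finger parallel gripper is mounted at the origin on the work surface. World frame = base frame: x ahead of the robot, y to its left, z up, the work surface at z = 0. Lengths are in m, angles in rad, forces in N, time in s.
With the tool pointing down it reaches from about 0.4 to 0.875 m from the base axis. Payload 6.5 kg.
Tool frame: the origin (TCP) lies between the finger pads; the fingertips stand 22 mm ahead of it and the grasp point (between the pads) lies 3 mm ahead of it; z points along the fingers, y is the line along which they close (so a half turn about z gives the same grasp; the last joint's range is limited). The gripper opens to 85 mm and grips with 20 to 120 N. Pads are 22 mm wide; open, the fingers measure 114 mm over their backs; the gripper's body (76 mm by 85 mm) begins 54 mm behind the grasp point. The pads swing forward as they close: fully open they stand 13 mm farther back than shut.
Start: joints at [1.266, 0.536, -0.004, 1.538, 0.003, 1.067, -0.071], TCP at [0.154, -0.632, 0.253] pointing down, gripper open.
Joint ranges: [-2.7, 2.7], [-0.37, 2.16], [-1.27, 1.26], [0.24, 2.4], [-1.31, 4.45], [0.19, 1.91], [-2.76, 2.76]. Speed limits (rad/s): [2.39, 2.39, 3.14, 3.14, 3.14, 3.14, 3.14].

## Interface

Orientations are given as a 3x3 rotation matrix whose columns are the frame's x, y, z axes.
In Python, from bench import sensors, eyes, arm gives the robot as it stands. The module is installed in compiled form; this text tells all that it offers.
- The arm moves only by the tool arm_command, never from a script. Its argument "moves" is a list that holds one entry, the list of rows, each a list of 7 numbers: the shift along the tool's x, y, z in mm, then the turn, a rotation vector about the tool's x, y, z in units of 6 degrees (1.0 is 6 degrees), then the finger opening in mm, from 0 to 85.4. A call has 1 to 12 rows; each row is the pose to reach, as a shift and turn from the pose commanded when the call began, along the tool's axes at that moment; what a row does not reach only later rows make up. A row lasts 1/8 s, in which the tool goes at most 62.5 mm and 10.7 degrees, less where a joint would pass 70% of its speed; a pose out of reach is approached as far as the arm can. A call with a gripper value outside its range is refused whole. The fingers move at their own pace and stop on an object; "grip_force" is the grip in N (left out, the last holds). Time passes only in rows, so rows that repeat a pose let the fingers close. It gives the time, the measured TCP pose, the force, the opening and the grip force at its end, in the units of the state.
- sensors.observe(): the state, without advancing time (a new reading comes with each control period).
- eyes.capture(name): name is "scene" or "top" or "wrist"; returns a dict with "frame" (400x640x3 uint8, blue, green, red), "intrinsics" (3x3 intrinsics, pixels), "extrinsics" (4x4, takes a point from camera to world coordinates); the wrist camera has in their place "hand_eye" (4x4, takes a point from camera to tool coordinates, whose origin is the TCP and whose axes are the flange's). Camera axes: x right, y down, z forward; pixel columns grow to the right and rows downward; lengths in m; the calibration is good to about 2 mm. A picture is of the moment at which its call begins: read the wrist's pose just before it. There is no depth.
- arm.finish_job(): hands the job in; it is judged then, once.
The state is a dict: "clock": time; "joints": joint angles; "joint_velocities": joint speeds; "joint_torque": joint torques, N m; "eef_pos": TCP position; "tcp_rot": TCP orientation; "ft_force": force on the tool from outside, world axes, zero at the start; "ft_torque": the same for the moment, N m; "width": finger opening in m; "finger_force": force on a finger pad.
Only numpy, scipy, OpenCV 4.12 (cv2) and the standard library are available. Lean on these libraries where they do the work, as an engineer would, in place of code of your own. Each camera call takes 0.05 s, during which the arm holds its last target. There are 200 camera calls.

## Working session

There is one attempt and no reset: what is moved stays moved. The work goes in short steps, Python scripts to look and compute and a tool call to move; the robot and the scene stay as the last step left them, time stands still between calls to the robot, and variables do not carry over. Pictures are saved under pics/ and viewed, at most 10 in all, crops included, and the job is handed in when it is done.

Besides the shell and the picture viewer there is one more tool, called after "Emit:" as name([rows], argument=value, ...), one row to a line, values as JSON. arm_command: Moves the arm, as the interface text tells. Its arguments: {"type":"object","properties":{"moves":{"type":"array"},"grip_force":{"type":"number"}},"required":["moves"]}

```bash
mkdir -p pics; python3 - <<'E'
from bench import sensors, eyes
import cv2, numpy as np, pickle
d={}
for n in("scene","top"):
    c=eyes.capture(n); d[n]=c; cv2.imwrite(f"pics/{n}0.png",c["frame"])
    print(n,np.round(c["intrinsics"],1).tolist(),np.round(c["extrinsics"],3).tolist())
pickle.dump(d,open("d.pkl","wb"))
s=sensors.observe();print(s["eef_pos"],np.round(s["tcp_rot"],3).tolist(),s["ft_force"],s["clock"])
E
```

```text
scene [[365.9, 0.0, 320.6], [0.0, 365.9, 200.4], [0.0, 0.0, 1.0]] [[-0.133, 0.527, -0.839, 1.408], [0.991, 0.062, -0.118, 0.121], [-0.01, -0.848, -0.531, 0.612], [0.0, 0.0, 0.0, 1.0]]
top [[443.8, 0.0, 322.2], [0.0, 443.8, 203.1], [0.0, 0.0, 1.0]] [[-0.015, -0.985, 0.171, 0.397], [-1.0, 0.018, 0.014, -0.02], [-0.017, -0.171, -0.985, 1.464], [0.0, 0.0, 0.0, 1.0]]
[ 0.15361832 -0.63103862  0.2525178 ] [[0.972, 0.237, -0.0], [0.237, -0.972, 0.001], [-0.0, -0.002, -1.0]] [-0.22001197 -0.10101671  0.32078356] 0.1
```

View pics/top0.png

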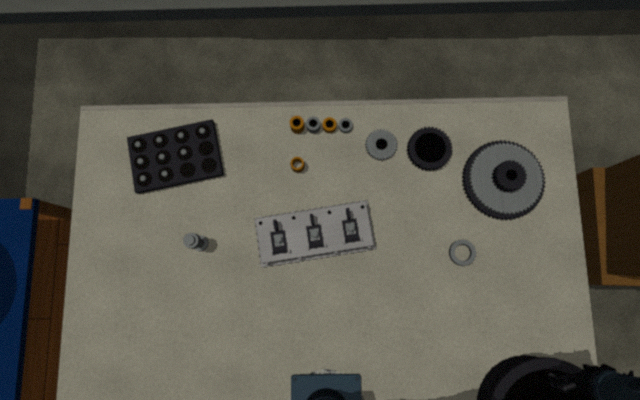

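View pics/scene0.png

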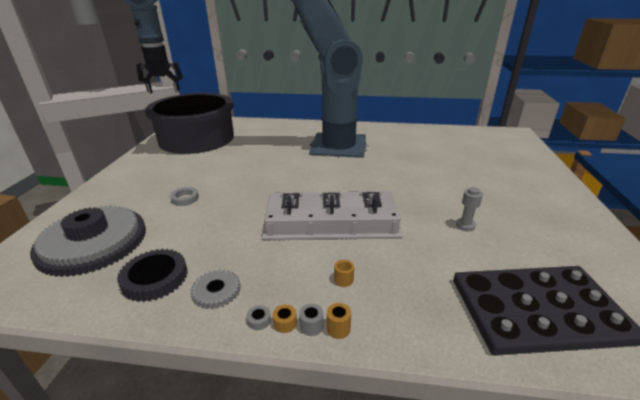

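The top view shows the casting at about (315,232), with the fins pointing away from the robot. The pinion is at (195,242), the bearing at (462,252) and the bushing at (298,164). I'll enlarge the casting.

```bash
python3 - <<'E'
import cv2
f=cv2.imread("pics/top0.png")[190:275,245:385]
f=cv2.convertScaleAbs(cv2.resize(f,None,fx=5.6,fy=5.6,interpolation=cv2.INTER_CUBIC),alpha=1.4)
for i in range(0,140,20): cv2.putText(f,str(245+i),(int(i*5.6),10),0,.4,(0,0,255)); cv2.line(f,(int(i*5.6),0),(int(i*5.6),480),(0,0,255),1)
for i in range(0,85,20): cv2.putText(f,str(190+i),(0,int(i*5.6)+10),0,.4,(0,0,255)); cv2.line(f,(0,int(i*5.6)),(790,int(i*5.6)),(0,0,255),1)
cv2.imwrite("pics/crop0.png",f)
E
```

```text
(no output)
```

View pics/crop0.png

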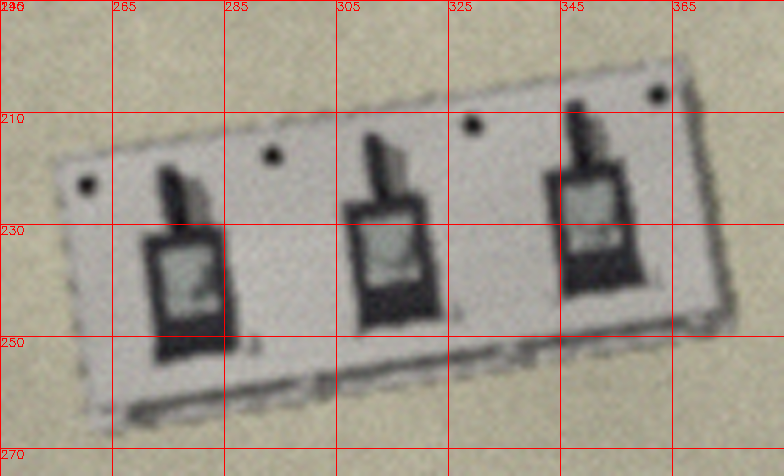

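The crop shows three caps with the fins up. The cap plate corners are readable, for example the middle cap at crop pixels (343,204), (424,194), (360,328) and (441,317). I'll fit the casting pose to them.

```bash
cat > h.py <<'E'
import numpy as np
def pose(p):
    c,s=np.cos(p[2]),np.sin(p[2]); return np.array([[c,-s,0],[s,c,0],[0,0,1]]),np.array([p[0],p[1],0])
def tool(p,tgt,s):
    "shift in tool mm from the measured pose to world tgt"
    return np.round(s["tcp_rot"].T@(np.asarray(tgt)-s["eef_pos"])*1000,1)
E
python3 - <<'E'
import numpy as np,pickle
from scipy.optimize import least_squares
from h import *
c=pickle.load(open("d.pkl","rb"))["top"];K=c["intrinsics"];T=np.linalg.inv(c["extrinsics"])
px=[];P=[]
C={115:[(141,236),(222,226),(156,363),(240,350)],0:[(343,204),(424,194),(360,328),(441,317)],-115:[(543,174),(625,160),(562,298),(643,284)]}
for y,l in C.items():
    for (u,v),(X,Y) in zip(l,[(28,23),(28,-23),(-40,23),(-40,-23)]):
        px.append((245+u/5.6-.4,190+v/5.6-.4));P.append((X/1e3,(y+Y)/1e3,.067))
px=np.array(px);P=np.array(P)
def proj(p,P):
    R,t=pose(p);q=(P@R.T+t)@T[:3,:3].T+T[:3,3];q=q@K.T;return q[:,:2]/q[:,2:]
r=least_squares(lambda p:(proj(p,P)-px).ravel(),[.45,0,0]);p=r.x;print(p,np.degrees(p[2]),np.abs(r.fun).max(),np.sqrt((r.fun**2).mean()))
np.save("p.npy",p)
from bench import sensors
s=sensors.observe();R,t=pose(p)
for i,y in enumerate((-.115,0,.115)):
    w=R@[0,y,0]+t;w[2]=.18;print(i+1,w,tool(p,w,s))
print("fin2",R@[.044,0,.086]+t)
tx=s["tcp_rot"][:,0];print("yaw of tool x",np.degrees(np.arctan2(tx[1],tx[0])))
E
```

```text
[0.5397153  0.02728291 0.14026568] 8.036631743209451 0.7140190322927822 0.38233521991168024
1 [ 0.55579301 -0.08658766  0.18      ] [ 519.6 -433.7   73.1]
2 [0.5397153  0.02728291 0.18      ] [ 530.9 -548.2   73.3]
3 [0.52363759 0.14115348 0.18      ] [ 542.2 -662.6   73.5]
fin2 [0.58328317 0.03343438 0.086     ]
yaw of tool x 13.68699860128878
```

Emit:
arm_command([
  [[520, -434, 23, 0, 0, 0.94, 0], [520, -434, 23, 0, 0, 0.94, 0], [520, -434, 23, 0, 0, 0.94, 0], [520, -434, 23, 0, 0, 0.94, 0], [520, -434, 23, 0, 0, 0.94, 0], [520, -434, 23, 0, 0, 0.94, 0], [520, -434, 23, 0, 0, 0.94, 0], [520, -434, 23, 0, 0, 0.94, 0], [520, -434, 23, 0, 0, 0.94, 0], [520, -434, 23, 0, 0, 0.94, 0], [520, -434, 23, 0, 0, 0.94, 0], [520, -434, 23, 0, 0, 0.94, 0]],
], grip_force=30)

```text
clock: 1.6
eef_pos: [0.5581, -0.0815, 0.2299]
tcp_rot: [[0.989, 0.148, 0.001], [0.148, -0.989, 0.003], [0.001, -0.003, -1.0]]
ft_force: [-0.7, -0.8, -0.1]
width: 0.0003
finger_force: 0.0
```

```bash
cat > look.py <<'E'
import sys,cv2,numpy as np,pickle
from bench import sensors,eyes
s=sensors.observe();c=eyes.capture("wrist");cv2.imwrite(f"pics/{sys.argv[1]}.png",c["frame"]);pickle.dump((s,c),open(sys.argv[1]+".pkl","wb"))
print(s["clock"],s["eef_pos"],np.round(s["tcp_rot"],3).tolist(),s["width"],s["ft_force"]);print(np.round(c["intrinsics"],1).tolist(),np.round(c["hand_eye"],4).tolist())
E
python3 look.py w1
```

```text
1.6 [ 0.55812922 -0.08145489  0.22987845] [[0.989, 0.148, 0.001], [0.148, -0.989, 0.003], [0.001, -0.003, -1.0]] 0.0003064090165943556 [-0.6944286  -0.78203958 -0.09805833]
[[294.8, 0.0, 317.4], [0.0, 294.8, 196.3], [0.0, 0.0, 1.0]] [[0.0, -0.9509, -0.3096, 0.0793], [1.0, 0.0002, -0.0005, -0.0009], [0.0005, -0.3096, 0.9509, -0.1213], [0.0, 0.0, 0.0, 1.0]]
```

View pics/w1.png

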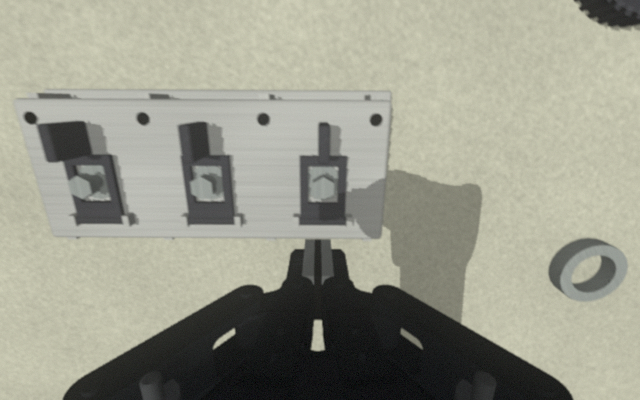

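The wrist view shows all three bolt heads: bolt 1 at (323,185), bolt 2 at (204,185) and bolt 3 at (83,186). The tool is nearly square to the row. I'll refine the pose from these.

```bash
python3 - <<'E'
import numpy as np,pickle
from h import *
s,c=pickle.load(open("w1.pkl","rb"));K=c["intrinsics"];H=c["hand_eye"]
R=s["tcp_rot"];Rc=R@H[:3,:3];tc=R@H[:3,3]+s["eef_pos"]
W=[]
for u,v,z in[(323,185,.084),(204,185,.084),(83,186,.084),(324,123,.106)]:
    d=Rc@np.linalg.solve(K,[u,v,1]);w=tc+d*(z-tc[2])/d[2];W.append(w);print(w)
W=np.array(W)
p=np.load("p.npy");Rp,t=pose(p)
print([ (Rp@[0,y,.084]+t).round(4) for y in(-.115,0,.115)])
dy=W[2]-W[0];yaw=np.arctan2(-dy[0],dy[1]);print("yaw",np.degrees(yaw),np.linalg.norm(dy))
m=W[:3].mean(0);q=np.array([m[0],m[1],yaw]);print(q);q=(q+p)/2 if 0 else q;np.save("p.npy",q)
Rp,t=pose(q)
for y in(-.115,0,.115):print(tool(q,Rp@[0,y,.115]+t,s))
E
```

```text
[ 0.56235523 -0.08468896  0.084     ]
[0.54569783 0.02621254 0.084     ]
[0.52770777 0.13938181 0.084     ]
[ 0.62004541 -0.07622011  0.106     ]
[array([ 0.5558, -0.0866,  0.084 ]), array([0.5397, 0.0273, 0.084 ]), array([0.5236, 0.1412, 0.084 ])]
yaw 8.789881239709919 0.22673366240903015
[0.54525361 0.02696846 0.15341237]
[  3.8   6.2 114.9]
[   3.1 -108.8  115.2]
[   2.5 -223.8  115.5]
```

Emit:
arm_command([
  [[3, 5, 60, 0, 0, 0, 0], [3, 5, 105, 0, 0, 0, 0], [3, 5, 116, 0, 0, 0, 0], [3, 5, 120, 0, 0, 0, 0], [3, 5, 122, 0, 0, 0, 0], [3, 5, 124, 0, 0, 0, 0], [3, 5, 125, 0, 0, 0, 0], [3, 5, 126, 0, 0, 0, 0], [3, 5, 127, 0, 0, 0, 0], [3, 5, 127, 0, 0, 0, 0]],
])

```text
clock: 2.9
eef_pos: [0.5606, -0.0915, 0.1054]
tcp_rot: [[0.99, 0.14, 0.001], [0.14, -0.99, -0.001], [0.001, 0.001, -1.0]]
ft_force: [-5.4, 0.6, 18.5]
width: -0.0003
finger_force: 9.0
```

Emit:
arm_command([
  [[0, 0, -45, 0, 0, 0, 0], [0, -60, -45, 0, 0, 0, 0], [0, -119, -45, 0, 0, 0, 0], [0, -119, -45, 0, 0, 0, 0], [0, -119, -15, 0, 0, 0, 0], [0, -119, -6, 0, 0, 0, 0], [0, -119, -4, 0, 0, 0, 0], [0, -119, -2, 0, 0, 0, 0], [0, -119, 0, 0, 0, 0, 0], [0, -119, 0, 0, 0, 0, 0]],
])

```text
clock: 4.15
eef_pos: [0.544, 0.0261, 0.1054]
tcp_rot: [[0.99, 0.139, 0.001], [0.139, -0.99, -0.001], [0.001, 0.001, -1.0]]
ft_force: [-5.5, -0.6, 17.2]
width: -0.0001
finger_force: 8.3
```

Bolts 1 and 2 are tight, so bolt 3 is next.

Emit:
arm_command([
  [[0, 0, -45, 0, 0, 0, 0], [0, -60, -45, 0, 0, 0, 0], [0, -115, -45, 0, 0, 0, 0], [0, -115, -45, 0, 0, 0, 0], [0, -115, -15, 0, 0, 0, 0], [0, -115, -6, 0, 0, 0, 0], [0, -115, -4, 0, 0, 0, 0], [0, -115, -2, 0, 0, 0, 0], [0, -115, 0, 0, 0, 0, 0], [0, -115, 0, 0, 0, 0, 0]],
])

```text
clock: 5.4
eef_pos: [0.5279, 0.1401, 0.1038]
tcp_rot: [[0.99, 0.14, 0.001], [0.14, -0.99, -0.0], [0.001, 0.0, -1.0]]
ft_force: [1.1, -1.2, 2.6]
width: 0.0001
finger_force: 1.3
```

Bolt 3 gives way, so I'll push it to the bottom.

Emit:
arm_command([
  [[0, 0, 2, 0, 0, 0, 0], [0, 0, 3, 0, 0, 0, 0], [0, 0, 4, 0, 0, 0, 0], [0, 0, 5, 0, 0, 0, 0], [0, 0, 6, 0, 0, 0, 0], [0, 0, 7, 0, 0, 0, 0], [0, 0, 7, 0, 0, 0, 0]],
])

```text
clock: 6.28
eef_pos: [0.5279, 0.1403, 0.0988]
tcp_rot: [[0.99, 0.14, 0.001], [0.14, -0.99, -0.001], [0.001, 0.001, -1.0]]
ft_force: [-6.1, -4.9, 30.0]
width: 0.0
finger_force: 14.8
```

Emit:
arm_command([
  [[0, 0, -60, 0, 0, 0, 0], [20, 0, -110, 0, 0, 0, 45], [20, 0, -110, 0, 0, 0, 45], [20, 0, -110, 0, 0, 0, 45], [20, 0, -110, 0, 0, 0, 45], [20, 0, -110, 0, 0, 0, 45]],
])

```text
clock: 7.02
eef_pos: [0.5461, 0.143, 0.205]
tcp_rot: [[0.99, 0.14, -0.002], [0.14, -0.99, -0.001], [-0.003, 0.0, -1.0]]
ft_force: [0.3, -0.4, 0.4]
width: 0.0449
finger_force: 0.0
```

```bash
python3 look.py w2; python3 - <<'E'
import cv2
f=cv2.imread("pics/w2.png")[70:270,200:460];cv2.imwrite("pics/w2c.png",cv2.resize(f,None,fx=3,fy=3,interpolation=cv2.INTER_CUBIC))
E
```

```text
7.025 [0.54605148 0.14299004 0.2050015 ] [[0.99, 0.14, -0.002], [0.14, -0.99, -0.001], [-0.003, 0.0, -1.0]] 0.0449238039562225 [ 0.27626777 -0.39055264  0.40746729]
[[294.8, 0.0, 317.4], [0.0, 294.8, 196.3], [0.0, 0.0, 1.0]] [[0.0, -0.9509, -0.3096, 0.0793], [1.0, 0.0002, -0.0005, -0.0009], [0.0005, -0.3096, 0.9509, -0.1213], [0.0, 0.0, 0.0, 1.0]]
```

View pics/w2c.png

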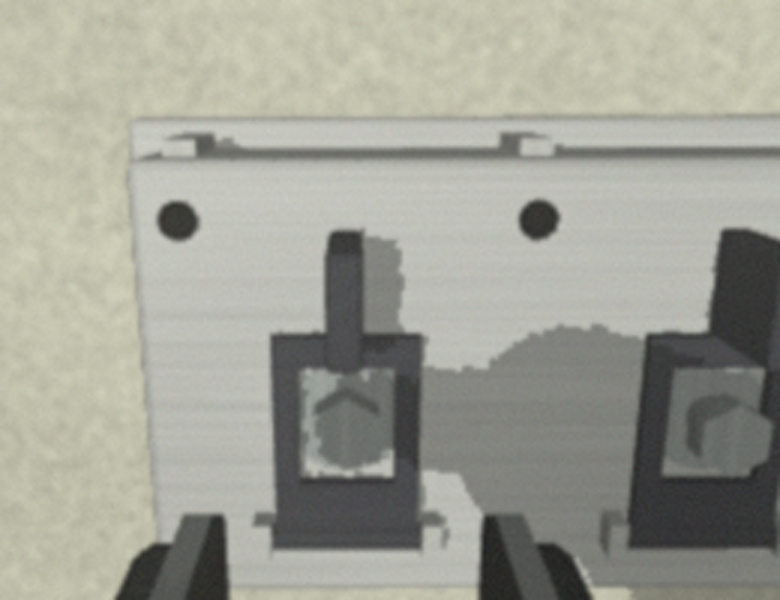

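The crop shows bolt 3's fin top face running from (345,253) to (345,370). In the full image that is (315,154) to (315,193), roughly central between the fingers. Bolt 3's head now sits sunk in its window.

```bash
python3 - <<'E'
import numpy as np,pickle
from h import *
s,c=pickle.load(open("w2.pkl","rb"));K=c["intrinsics"];H=c["hand_eye"]
for u,v,z in[(315,154.3,.106),(315,193.3,.106),(200+347/3,70+440/3,.077)]:
    d=H[:3,:3]@np.linalg.solve(K,[u,v,1]);t=H[:3,3]; k=(s["eef_pos"][2]-z-t[2])/d[2];print((t+k*d)*1000)
q=np.load("p.npy");q[0]-=.002;Rp,t=pose(q);print(tool(q,Rp@[.044,.115,.086]+t,s))
E
```

```text
[40.77307054 -2.82891937 99.00149902]
[10.07575786 -2.90531961 99.00149902]
[-21.31866806  -2.61660925 128.00149902]
[ 23.8  -1.1 118.9]
```

Emit:
arm_command([
  [[25, -2.5, 40, 0, 0, 0, 35], [25, -2.5, 70, 0, 0, 0, 35], [25, -2.5, 90, 0, 0, 0, 35], [25, -2.5, 105, 0, 0, 0, 35], [25, -2.5, 113, 0, 0, 0, 35], [25, -2.5, 113, 0, 0, 0, 35], [25, -2.5, 113, 0, 0, 0, 3], [25, -2.5, 113, 0, 0, 0, 3], [25, -2.5, 113, 0, 0, 0, 3], [25, -2.5, 113, 0, 0, 0, 3]],
], grip_force=40)

```text
clock: 8.32
eef_pos: [0.5721, 0.1491, 0.094]
tcp_rot: [[0.99, 0.14, 0.001], [0.14, -0.99, 0.0], [0.001, -0.0, -1.0]]
ft_force: [0.2, -0.6, 5.2]
width: 0.0091
finger_force: 42.0
```

Emit:
arm_command([
  [[-3, 0, -9, 0, 1, 0, 3], [-7, 0, -17, 0, 2, 0, 3], [-12, 0, -25, 0, 3, 0, 3], [-18, 0, -32, 0, 4, 0, 3], [-18, 0, -32, 0, 4, 0, 3]],
])

```text
clock: 8.95
eef_pos: [0.5546, 0.1468, 0.1252]
tcp_rot: [[0.907, 0.14, 0.398], [0.129, -0.99, 0.053], [0.402, 0.003, -0.916]]
ft_force: [7.3, -8.5, 2.3]
width: 0.0095
finger_force: 41.8
```

Emit:
arm_command([
  [[-3, 0, -9, 0, 1, 0, 3], [-7, 0, -17, 0, 2, 0, 3], [-12, 0, -25, 0, 3, 0, 3], [-18, 0, -32, 0, 4, 0, 3], [-18, 0, -32, 0, 4, 0, 3], [-18, 0, -32, 0, 4, 0, 3]],
])

```text
clock: 9.7
eef_pos: [0.5466, 0.1447, 0.2945]
tcp_rot: [[0.757, 0.14, 0.638], [0.121, -0.99, 0.073], [0.641, 0.022, -0.767]]
ft_force: [-0.1, -0.1, 0.8]
width: 0.0032
finger_force: 0.0
```

```bash
python3 - <<'E'
from bench import eyes,sensors
import cv2
f=eyes.capture("scene")["frame"][130:280,230:430];cv2.imwrite("pics/s2.png",cv2.resize(f,None,fx=4,fy=4,interpolation=cv2.INTER_CUBIC))
s=sensors.observe();print(s["joints"],s["ft_force"])
E
```

```text
[-1.02294056  0.09176439  0.59923476  2.28558008  0.95696707  0.19210816
 -2.7569915 ] [ 0.6609639  -1.91264615  0.31504455]
```

View pics/s2.png

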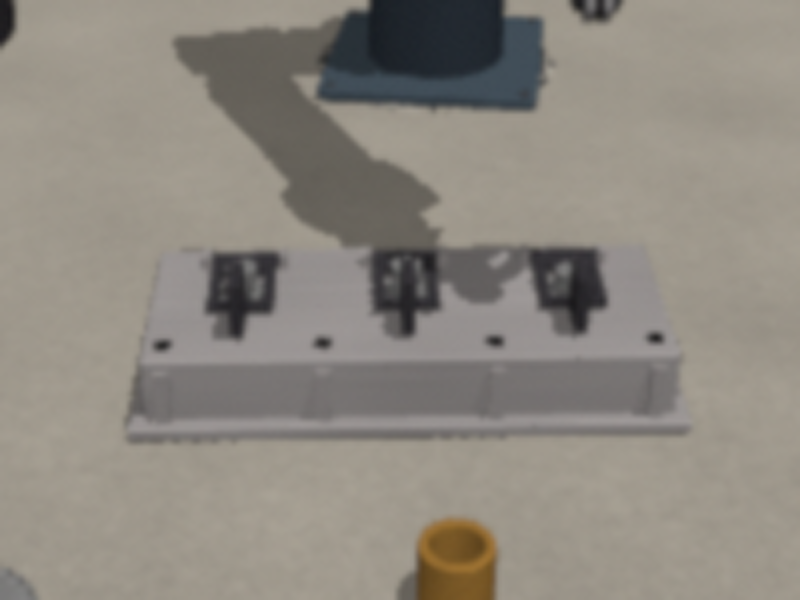

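The scene picture shows all three caps shut. The wrist ran into its joint limits (j6 at 0.19, j7 at -2.76) and the fin slipped out. I'll go back to vertical and tilt much less on the next try, so the fin pivots between the pads.

```bash
cat > rel.py <<'E'
import sys,numpy as np
from scipy.spatial.transform import Rotation as Ro
from bench import sensors
def go(tgt,yaw,tilt):
    s=sensors.observe();R=np.array(s["tcp_rot"])
    D=Ro.from_euler('z',yaw,degrees=True).as_matrix()@np.diag([1,-1,-1.])@Ro.from_euler('y',tilt,degrees=True).as_matrix()
    print("shift",(R.T@(np.array(tgt)-s["eef_pos"])*1000).round(1),"rot",(Ro.from_matrix(R.T@D).as_rotvec(degrees=True)/6).round(2))
    print(s["clock"],"joints",np.round(s["joints"],3),"pos",s["eef_pos"],"f",np.round(s["ft_force"],1),s["width"])
if __name__=="__main__": a=list(map(float,sys.argv[1:])); go(a[:3],a[3],a[4])
E
python3 rel.py .572 .149 .20 8.05 0
```

```text
shift [-41.4  -1.2  89.6] rot [ 0.2  -6.66  0.1 ]
9.75 joints [-1.023  0.092  0.599  2.286  0.957  0.192 -2.757] pos [0.54622022 0.14624753 0.29525615] f [ 0.7 -1.9  0.3] 0.003182852202156175
```

Emit:
arm_command([
  [[-5, 0, 11, 0.03, -0.8, 0, 35], [-10, 0, 22, 0.05, -1.7, 0, 35], [-16, 0, 34, 0.08, -2.5, 0, 35], [-21, 0, 45, 0.1, -3.3, 0.05, 35], [-26, 0, 56, 0.12, -4.2, 0.06, 35], [-31, -1, 67, 0.15, -5, 0.08, 35], [-36, -1, 78, 0.18, -5.8, 0.1, 35], [-41, -1, 90, 0.2, -6.66, 0.1, 35], [-41, -1, 90, 0.2, -6.66, 0.1, 35], [-41, -1, 90, 0.2, -6.66, 0.1, 35]],
])

```text
clock: 11.0
eef_pos: [0.5724, 0.1468, 0.1979]
tcp_rot: [[0.991, 0.137, -0.002], [0.137, -0.991, -0.001], [-0.002, 0.001, -1.0]]
ft_force: [-0.2, 0.3, 0.3]
width: 0.0348
finger_force: 0.0
```

```bash
python3 rel.py .572 .149 .095 8.05 0
```

```text
shift [ 1.000e-01 -2.300e+00  1.029e+02] rot [ 0.01  0.02 -0.03]
11.0 joints [-0.441  0.504  0.153  1.754 -0.094  0.893 -1.681] pos [0.57242849 0.14681419 0.19789689] f [-0.2  0.3  0.3] 0.03481872550068276
```

Emit:
arm_command([
  [[0, -2, 40, 0, 0, 0, 35], [0, -2, 70, 0, 0, 0, 35], [0, -2, 90, 0, 0, 0, 35], [0, -2, 103, 0, 0, 0, 35], [0, -2, 104, 0, 0, 0, 35], [0, -2, 104, 0, 0, 0, 3], [0, -2, 104, 0, 0, 0, 3], [0, -2, 104, 0, 0, 0, 3], [0, -2, 104, 0, 0, 0, 3]],
], grip_force=30)

```text
clock: 12.12
eef_pos: [0.5732, 0.1492, 0.095]
tcp_rot: [[0.99, 0.138, -0.0], [0.138, -0.99, -0.001], [-0.0, 0.001, -1.0]]
ft_force: [0.7, 1.0, 6.0]
width: 0.0095
finger_force: 34.1
```

Emit:
arm_command([
  [[-3, 0, -9, 0, 0.5, 0, 3], [-8, 0, -17, 0, 1, 0, 3], [-13, 0, -25, 0, 1.5, 0, 3], [-19, 0, -32, 0, 2, 0, 3], [-19, 0, -32, 0, 2, 0, 3]],
])

```text
clock: 12.75
eef_pos: [0.5544, 0.1465, 0.127]
tcp_rot: [[0.969, 0.138, 0.207], [0.135, -0.99, 0.027], [0.208, 0.001, -0.978]]
ft_force: [3.6, 1.1, -2.2]
width: 0.0094
finger_force: 32.3
```

```bash
python3 rel.py .543 .145 .145 8.05 12
```

```text
shift [ -7.5  -0.  -20. ] rot [ 0.02 -0.   -0.02]
12.75 joints [-0.496  0.502  0.168  2.013 -0.081  0.429 -1.719] pos [0.55439866 0.14651699 0.12700866] f [ 3.6  1.1 -2.2] 0.009413660796131252
```

Emit:
arm_command([
  [[-2.5, 0, -4, 0, -0.2, 0, 3], [-5, 0, -8, 0, -0.4, 0, 3], [-8, 0, -11.5, 0, -0.6, 0, 3], [-11, 0, -15, 0, -0.8, 0, 3], [-14, 0, -18, 0, -1, 0, 3], [-17.5, 0, -21.5, 0, -1.2, 0, 3], [-21, 0, -24, 0, -1.3, 0, 3], [-25, 0, -27, 0, -1.4, 0, 3], [-25, 0, -27, 0, -1.4, 0, 3]],
])

```text
clock: 13.88
eef_pos: [0.5254, 0.1423, 0.148]
tcp_rot: [[0.989, 0.137, 0.062], [0.137, -0.991, 0.007], [0.062, 0.001, -0.998]]
ft_force: [4.2, 0.5, 0.1]
width: 0.0098
finger_force: 32.4
```

```bash
python3 rel.py .543 .145 .145 8.05 12; python3 - <<'E'
from bench import eyes,sensors
import cv2
f=eyes.capture("scene")["frame"][130:280,230:430];cv2.imwrite("pics/s3.png",cv2.resize(f,None,fx=4,fy=4,interpolation=cv2.INTER_CUBIC))
E
```

```text
shift [17.5 -0.3  4.1] rot [ 0.02  1.41 -0.03]
13.875 joints [-0.479  0.477  0.156  1.959 -0.095  0.652 -1.702] pos [0.5254444  0.14230721 0.14802439] f [4.2 0.5 0.1] 0.009814299873523327
```

View pics/s3.png

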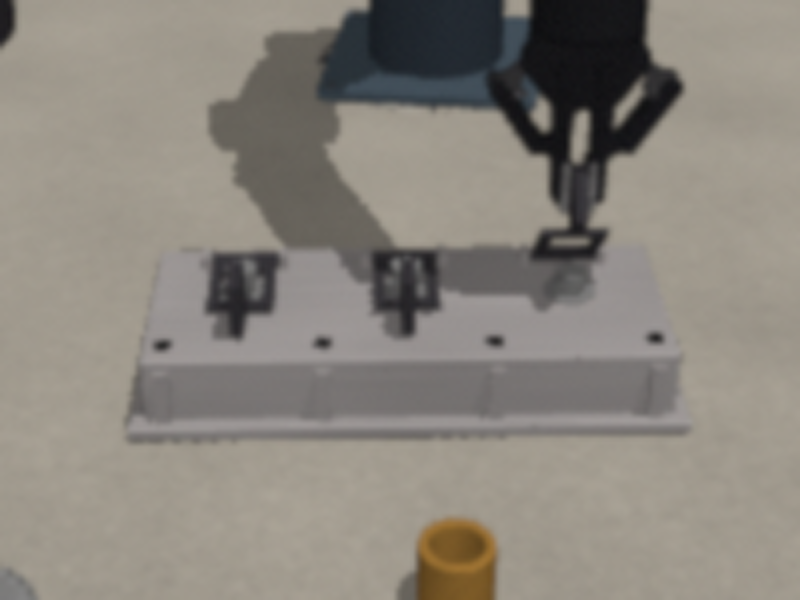

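The scene shows cap 3 well open (about 0.8 rad), its fin held in the fingers at (580,200). The other two caps are shut and bolt 3 is still down, so I'm handing in.

```bash
python3 -c "
from bench import arm;print(arm.finish_job())"
```

```text
the job is handed in; nothing more can be done
None
```

I handed the job in, with no verdict returned: bolt 3 was the loose one and is about 7 mm down, and the gripper holds its cap about 0.8 rad open (my estimate), with the other two caps shut; on a first try cap 3 slipped out and snapped shut when the wrist hit its joint limits.

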